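# Pin the slide trays to the laboratory shaker

### The arm

A 6-joint arm with a two-finger parallel gripper is mounted at the origin on the work surface. World frame = base frame: x ahead of the robot, y to its left, z up, the work surface at z = 0. Lengths are in m, angles in rad, forces in N, time in s.
With the tool pointing down it reaches from about 0.375 to 0.9 m from the base axis. Payload 3.1 kg.
Tool frame: the origin (TCP) lies on the mounting face of the last link; the fingertips stand 173 mm ahead of it and the grasp point (between the pads) lies 155 mm ahead of it; z points along the fingers, y is the line along which they close (so a half turn about z gives the same grasp; the last joint's range is limited). The gripper opens to 85 mm and grips with 20 to 120 N. Pads are 22 mm wide; open, the fingers measure 114 mm over their backs; the gripper's body (76 mm by 85 mm) begins 54 mm behind the grasp point. The pads swing forward as they close: fully open they stand 13 mm farther back than shut.
Start: joints at [1.153, 0.527, 1.433, -0, 1.181, -0.178], TCP at [0.148, 0.607, 0.405] pointing down, gripper open.
Joint ranges: [-3.08, 3.08], [-0.75, 2.2], [0.22, 2.44], [-1.43, 4.57], [0, 2.65], [-2.85, 2.85]. Speed limits (rad/s): [2.79, 2.79, 3.14, 3.14, 3.14, 3.14].

### API

Orientations are given as a rotation vector (axis times angle).
In Python, from plant import robot, vision gives the robot as it stands.
- The arm moves only by the tool drive_tool, never from a script. Its argument "commands" is a list of rows, each a list of 3 entries, a list of its own where there are three numbers: the shift along the tool's x, y, z in m, then the turn, a rotation vector about the tool's x, y, z in degrees, then the closure, from 0 (fully open) to 1 (shut). In form: [[[tx, ty, tz], [rx, ry, rz], claw], ...]. A call has 1 to 5 rows; each row is the pose to reach, as a shift and turn from the pose commanded when the call began, along the tool's axes at that moment; what a row does not reach only later rows make up. A row lasts 1/12 s, in which the tool goes at most 41.7 mm and 7.16 degrees, less where a joint would pass 70% of its speed; a pose out of reach is approached as far as the arm can. A call with a gripper value outside its range is refused whole. The fingers move at their own pace and stop on an object; the grip force is fixed at half the most. Time passes only in rows, so rows that repeat a pose let the fingers close. It gives the time, the measured TCP pose, the force, the opening and the grip force at its end, in the units of the state.
- robot.read_state(): the state, without advancing time (a new reading comes with each control period).
- vision.grab_frame(name): name is "side" or "top"; returns a dict with "color" (384x512x3 uint8, blue, green, red), "camera_matrix" (3x3 intrinsics, pixels), "R" (3x3) and "t" (3): a world point X has camera coordinates R X + t. Camera axes: x right, y down, z forward; pixel columns grow to the right and rows downward; lengths in m; the calibration is good to about 2 mm. A picture is of the moment at which its call begins. There is no depth.
- robot.sign_off(): hands the job in; it is judged then, once.
The state is a dict: "clock": time; "qpos": joint angles; "joint_vel": joint speeds; "joint_torque": joint torques, N m; "eef_pos": TCP position; "tcp_rot": TCP orientation; "wrist_force": force on the tool from outside, world axes, zero at the start; "ft_torque": the same for the moment, N m; "width": opening from 0.0 (shut) to 1.0 (fully open); "grasp_force": force on a finger pad.
Only numpy, scipy, OpenCV 4.12 (cv2) and the standard library are available. Lean on these libraries where they do the work, as an engineer would, in place of code of your own. Each camera call takes 0.05 s, during which the arm holds its last target. There are 200 camera calls.

### The job

Two slide trays are stacked on the shaker. Take the long pin out of the pin stand and push it down through the holes of both trays into the shaker, keeping hold of it until its collar sits on the top tray, then let go. Leave the short pin in its stand and the trays stacked on the shaker.

Things in the scene. Friction and masses are not known exactly. Their poses are not given: they have to be found in the camera images.
- long_pin: Longer of two upright steel pins in a grey stand (70 x 160 x 50 high, sockets 90 apart; either socket). Origin: centre of the lower tip, z up. Shaft 16 dia, 0 to 75 (bottom 8 tapers to 10 dia); collar 44 dia, 75 to 80; black grip 26 dia, 80 to 120 above the tip. Tip starts 15 above the bench, 35 deep in its 17.5 wide socket: lift straight up over 40 to clear. 120 g. All in mm.
- short_pin: The other pin in the stand, the same but with a shaft only 45 mm long (collar 45 to 50, grip 50 to 90 mm above its tip), so its grip stands 30 mm lower and it cannot reach the shaker. Origin at the centre of its lower tip, 15 mm above the bench, z up. It stays where it is.
- top_tray: Upper of two like loose white trays stacked on the shaker, each 180 x 110 x 25 mm, 300 g, with four glass slides and a 28 mm through hole in the middle. Origin: centre of its underside, 100 mm above the bench; x long, z up; the hole is on the z axis, mouth at 25 mm. The lower tray is right below, holes within 6 mm of each other. A spare tray on the bench is not part of the job.
- shaker: Fixed beige box 200 x 220 x 75 mm high on the bench, steel rim round its flat top. Origin: centre of its underside, on the bench, z up. In the middle of its top a round hole, 28 mm wide, 40 mm deep, lies under the tray holes, within 3 mm of each. With its collar down on the top tray the long pin's tip is 50 mm above the bench, 25 mm deep in this hole.
Not all that is in view belongs to the job. What is shaped like the long_pin but purple is not meant.

How it is judged:
On the way:
1. the long pin, still held, reaches down through both trays into the shaker's hole (horizontal distance between long_pin and top_tray below 0.015 m and horizontal distance between long_pin and shaker below 0.018 m and angle between long_pin's own z axis and vertical below 0.175 rad and z of long_pin in the frame of shaker below 0.07 m and contact force between the fingers and long_pin above 0.5 N), for 0.1 s.
At the end, for the whole second after the job is handed in: Long pin: tip 40 to 58 mm above the shaker's underside (50 seated), within 15 mm sideways of the tray's hole and 18 mm of the shaker's, within 10 degrees of upright, let go, at rest. Top tray: underside 92 to 108 mm above the shaker's, within 20 mm of its centre, tilt under 0.1 rad (horizontal distance between long_pin and top_tray below 0.015 m and horizontal distance between long_pin and shaker below 0.018 m and angle between long_pin's own z axis and vertical below 0.175 rad and z of long_pin in the frame of shaker between 0.04 and 0.058 m and z of top_tray in the frame of shaker between 0.092 and 0.108 m and horizontal distance between top_tray and shaker below 0.02 m and angle between top_tray's own z axis and vertical below 0.1 rad and contact force between the fingers and long_pin below 0.1 N and linear speed of long_pin below 0.02 m/s); the robot touches nothing.
It fails at once if the short pin is taken from its place (moved more than 30 mm) (distance of short_pin from where it was at the start of the episode above 0.03 m).
It also fails if it takes over 42 s, if anything falls off the work surface, if the arm or the gripper's body presses on something with over 40 N, if the wrist force passes 120 N, or if a joint passes its speed limit or range.

## Working session

There is one attempt and no reset: what is moved stays moved. The work goes in short steps, Python scripts to look and compute and a tool call to move; the robot and the scene stay as the last step left them, time stands still between calls to the robot, and variables do not carry over. Pictures are saved under pics/ and viewed, at most 10 in all, crops included, and the job is handed in when it is done.

Besides the shell and the picture viewer there is one more tool, called after "Request:" by a JSON object that holds its "op" and its "data", one argument or row to a line. drive_tool: Moves the arm, as the interface text tells. Its arguments: {"type":"object","properties":{"commands":{"type":"array"}},"required":["commands"]}

```bash
mkdir -p pics; python3 - <<'E'
from plant import robot, vision
import cv2,pickle
for n in("side","top"):
    f=vision.grab_frame(n); pickle.dump(f,open(n+".pkl","wb")); cv2.imwrite(f"pics/{n}0.png",f["color"])
    print(n,-f["R"].T@f["t"]); print(f["R"].round(3),f["camera_matrix"].round(1))
print(robot.read_state())
E
```

```text
side [ 0.5624143  -0.72654016  0.57539639]
[[ 0.999 -0.038  0.016]
 [-0.008 -0.542 -0.84 ]
 [ 0.041  0.84  -0.542]] [[482.9   0.  258.2]
 [  0.  482.9 191.2]
 [  0.    0.    1. ]]
top [0.49659116 0.01729422 0.85718279]
[[ 0.023 -1.     0.006]
 [-0.991 -0.024 -0.132]
 [ 0.132 -0.003 -0.991]] [[409.7   0.  258.1]
 [  0.  409.7 188.9]
 [  0.    0.    1. ]]
{'clock': 0.1, 'qpos': array([ 1.15245955e+00,  5.28356761e-01,  1.43378914e+00,  1.13369189e-05,
        1.18139757e+00, -1.78503463e-01]), 'joint_vel': array([-1.33307310e-05, -1.70046904e-03, -4.34262700e-03, -5.74505968e-05,
        1.20154058e-03, -1.61215707e-03]), 'joint_torque': array([-1.19872348e-04, -4.43304241e+01, -1.78584856e+01, -2.45002320e-04,
        3.93840834e-03,  8.57195744e-06]), 'eef_pos': array([0.14830463, 0.60682419, 0.40383648]), 'tcp_rot': array([-3.75763798e-01, -3.11845010e+00,  2.92352493e-03]), 'wrist_force': array([-0.61376243, -0.28494735,  0.07911272]), 'ft_torque': array([-0.00158244, -0.01005311,  0.01504671]), 'grasp_force': 0.0, 'width': 0.9988765674647287}
```

View pics/side0.png

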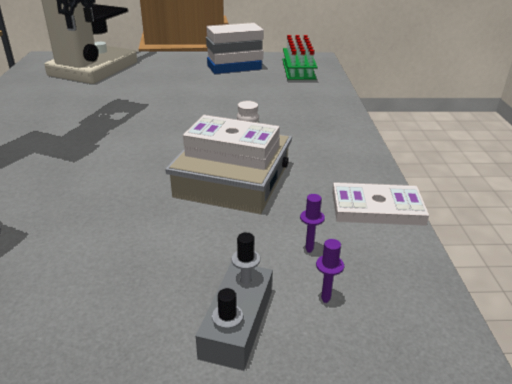

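View pics/top0.png

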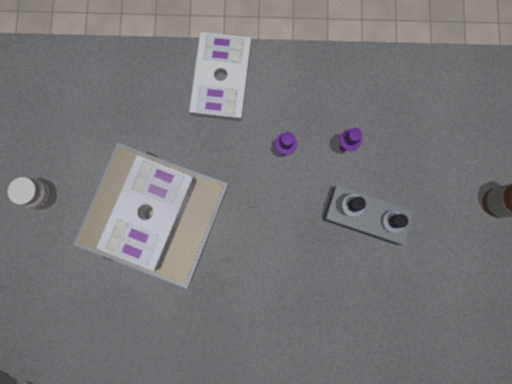

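The side view shows the long pin as the far one in the stand, with its grip near (246,247). The short pin's grip is at (227,303). In the top view the long pin is the left one, near (356,204), and the tray hole is at (145,212). The purple pins are decoys.

```bash
cat > h.py <<'E'
import numpy as np,cv2,pickle
from scipy.spatial.transform import Rotation as Ro
def blob(img,c,r,lo,hi):
    """contour nearest c of gray in [lo,hi] within r; returns centroid, bbox, area"""
    g=cv2.cvtColor(img,cv2.COLOR_BGR2GRAY); m=cv2.inRange(g,lo,hi)
    k=np.zeros_like(m); cv2.circle(k,c,r,255,-1); m&=k
    n,l,s,ce=cv2.connectedComponentsWithStats(m)
    ok=[i for i in range(1,n) if s[i,4]>15]
    i=min(ok,key=lambda i:np.hypot(*(ce[i]-c)))
    return ce[i],s[i]
def ray(f,p):
    d=f["R"].T@np.linalg.solve(f["camera_matrix"],[p[0],p[1],1]); return -f["R"].T@f["t"],d/np.linalg.norm(d)
def plane(f,p,z):
    o,d=ray(f,p); return o+d*(z-o[2])/d[2]
def tri(f1,p1,f2,p2):
    A=0;b=0;rs=[ray(f1,p1),ray(f2,p2)]
    for o,d in rs: P=np.eye(3)-np.outer(d,d); A=A+P;b=b+P@o
    x=np.linalg.solve(A,b); return x,[np.linalg.norm((np.eye(3)-np.outer(d,d))@(x-o)) for o,d in rs]
E
python3 - <<'E'
from h import *
np.set_printoptions(precision=4,suppress=True)
S,T=[pickle.load(open(n+".pkl","rb")) for n in("side","top")]
for n,s,t,lo,hi,r,z in [("long",(246,247),(356,204),0,38,22,.115),("short",(227,303),(398,221),0,38,22,.085),("hole",(232,131),(145,212),0,140,11,.125)]:
    a,b=blob(S["color"],s,r,lo,hi),blob(T["color"],t,r,lo,hi)
    print(n,a[0],a[1],b[0],b[1]); print(*tri(S,a[0],T,b[0]),plane(S,a[0],z),plane(T,b[0],z))
g=cv2.cvtColor(T["color"],cv2.COLOR_BGR2GRAY)
print(g[200:226:2,132:160:2])
E
```

```text
long [245.3084 247.0072] [238 233  16  29 415] [351.0263 205.2895] [348 199   8  12  38]
[ 0.5711 -0.1566  0.1069] [np.float64(0.0008612945334753125), np.float64(0.0008612945334754321)] [ 0.5718 -0.1663  0.115 ] [ 0.5694 -0.1548  0.115 ]
short [226.6413 304.1202] [218 289  18  32 499] [393.     221.3276] [389 216  10  11  58]
[ 0.5445 -0.2437  0.0763] [np.float64(3.738711115650827e-05), np.float64(3.738711115648259e-05)] [ 0.5448 -0.252   0.085 ] [ 0.5439 -0.2408  0.085 ]
hole [231.4146 130.3902] [226 129  12   4  41] [144.3864 211.6989] [138 204  14  16 176]
[0.5482 0.2181 0.1219] [np.float64(0.00018486981021407367), np.float64(0.00018486981021404467)] [0.5481 0.2117 0.125 ] [0.5482 0.2172 0.125 ]
[[184 188 189 192 188 188 186 185 187 184 184 182 185 183]
 [190 186 185 188 188 190 191 188 190 189 184 186 181 190]
 [190 190 187 189 184 160 143 141 158 184 189 188 187 188]
 [190 189 188 186 131  96 102 103 101 135 181 187 186 188]
 [189 185 188 138  93  99  95  97  85  85 145 190 186 186]
 [187 189 183 100  95  93  95  88  81 103 149 186 188 185]
 [190 189 180 100  96  99  91  78  83 134 158 185 191 188]
 [188 188 187 106  93 105  86  74  86 136 165 189 187 186]
 [191 193 193 141  89 110  93  75  76 114 176 194 192 189]
 [193 190 187 187 142 107 106  88  99 166 193 193 188 189]
 [190 187 191 188 190 178 168 174 181 192 190 190 189 187]
 [190 190 190 190 189 191 191 191 189 188 193 192 192 192]
 [188 186 189 187 190 191 189 191 191 192 193 187 190 186]]
```

```bash
python3 - <<'E'
from h import *
T=pickle.load(open("top.pkl","rb"))["color"]
S=pickle.load(open("side.pkl","rb"))["color"]
a=cv2.resize(T[180:250,320:420],None,fx=8,fy=8,interpolation=0)[:560,:800]
cv2.imwrite("pics/c.png",a)
for p,r in(((356,204),18),((398,221),18)):
  print([ (h,blob(T,p,r,0,h)) for h in(50,60)])
E
```

```text
[(50, (array([355.8974359 , 203.80769231]), array([348, 198,  17,  13, 156], dtype=int32))), (60, (array([356.12299465, 203.7540107 ]), array([348, 197,  17,  14, 187], dtype=int32)))]
[(50, (array([397.54189944, 220.54189944]), array([389, 215,  18,  12, 179], dtype=int32))), (60, (array([397.69191919, 220.65656566]), array([389, 215,  19,  13, 198], dtype=int32)))]
```

View pics/c.png

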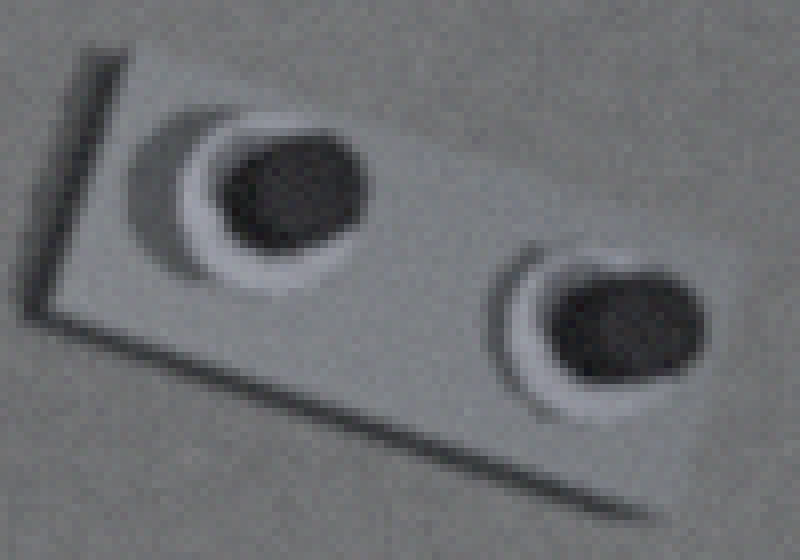

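The crop shows both grips whole: the long pin's centre is at about (356,204) and the short pin's at (398,221). The left grip stands higher, with a longer collar shadow.

```bash
cat >> h.py <<'E'
def rel(st,target,ydir=None):
    """shift in tool axes (mm), turn about tool xyz (deg) to upright pose with closing line along ydir"""
    R=Ro.from_rotvec(st["tcp_rot"]); sh=R.inv().apply(np.array(target)-st["eef_pos"])*1000
    y0=R.as_matrix()[:,1]; y=np.array([*(y0 if ydir is None else ydir)[:2],0.]);y/=np.linalg.norm(y)
    if y@y0<0:y=-y
    z=np.array([0,0,-1.]); M=np.stack([np.cross(y,z),y,z],1)
    return sh.round(1),np.degrees((R.inv()*Ro.from_matrix(M)).as_rotvec()).round(2)
E
python3 - <<'E'
from h import *
from plant import robot
np.set_printoptions(precision=4,suppress=True)
S,T=[pickle.load(open(n+".pkl","rb")) for n in("side","top")]
L,e=tri(S,(245.5,247.2),T,(356.1,203.8));print("long",L,e,plane(T,(356.1,203.8),.115))
Q,e=tri(S,(226.6,304.1),T,(397.7,220.6));print("short",Q,e,np.linalg.norm((L-Q)[:2]))
print(tri(S,(231.6,130.6),T,(145.2,211.8)),plane(T,(145.2,211.8),.125))
st=robot.read_state();d=L-Q; perp=[-d[1],d[0]]
print(Ro.from_rotvec(st["tcp_rot"]).as_matrix())
print("above",rel(st,[L[0],L[1],.36],perp))
E
```

```text
long [ 0.5723 -0.1645  0.1132] [np.float64(0.00023163375996789528), np.float64(0.00023163375996779247)] [ 0.5724 -0.164   0.115 ]
short [ 0.5451 -0.2503  0.0833] [np.float64(0.00044680479453756993), np.float64(0.0004468047945374638)] 0.08999250443610252
(array([0.5483, 0.2166, 0.1221]), [np.float64(0.00010230682310081544), np.float64(0.00010230682310068047)]) [0.548  0.2158 0.125 ]
[[-0.9714  0.2375 -0.0008]
 [ 0.2375  0.9714 -0.0018]
 [ 0.0004 -0.0019 -1.    ]]
above (array([-595.1, -648.4,   44.9]), array([ -0.07,  -0.1 , -86.16]))
```

Request:
{"op": "drive_tool", "data": {
  "commands": [
    [[-0.595,-0.648,0.0],[0,0,93.8],0],
    [[-0.595,-0.648,0.0],[0,0,93.8],0],
    [[-0.595,-0.648,0.0],[0,0,93.8],0],
    [[-0.595,-0.648,0.0],[0,0,93.8],0],
    [[-0.595,-0.648,0.0],[0,0,93.8],0]
  ]
}}

```text
clock: 0.52
eef_pos: [0.249, 0.4228, 0.4044]
tcp_rot: [-1.324, -2.849, 0.001]
wrist_force: [0.5, -0.1, 1.2]
width: 1.0
grasp_force: 0.0
```

```bash
cat > go.py <<'E'
from h import *
from plant import robot
import sys
def main(x,y,z,a):
    st=robot.read_state(); print(st["clock"],st["eef_pos"].round(4),st["qpos"].round(2),st["wrist_force"].round(1),round(st["width"],3),round(st["grasp_force"],1))
    print(rel(st,[x,y,z],a))
a=[float(v) for v in sys.argv[1:4]]
main(*a,None if len(sys.argv)>4 else [.0858,-.0272])
E
python3 go.py .5723 -.1643 .40
```

```text
0.5167 [0.249  0.4228 0.4044] [ 0.81  0.35  1.76 -0.    1.03  0.11] [ 0.5 -0.1  1.2] 1.0 0.0
(array([-657.2, -131.5,    4.6]), array([-3.000e-02,  3.000e-02,  5.774e+01]))
```

Request:
{"op": "drive_tool", "data": {
  "commands": [
    [[-0.657,-0.131,0.0],[0,0,57.7],0],
    [[-0.657,-0.131,0.0],[0,0,57.7],0],
    [[-0.657,-0.131,0.0],[0,0,57.7],0],
    [[-0.657,-0.131,0.0],[0,0,57.7],0],
    [[-0.657,-0.131,0.0],[0,0,57.7],0]
  ]
}}

```text
clock: 0.93
eef_pos: [0.3507, 0.2408, 0.4047]
tcp_rot: [-2.136, -2.303, 0.0]
wrist_force: [0.5, 0.5, -0.2]
width: 0.998
grasp_force: 0.0
```

```bash
python3 go.py .5723 -.1643 .40
```

```text
0.9333 [0.3507 0.2408 0.4047] [0.34 0.26 1.91 0.   0.97 0.26] [ 0.5  0.5 -0.2] 0.998 0.0
(array([-420.6,  190.6,    4.6]), array([-1.00e-02,  0.00e+00,  2.19e+01]))
```

Request:
{"op": "drive_tool", "data": {
  "commands": [
    [[-0.421,0.191,0.0],[0,0,21.9],0],
    [[-0.421,0.191,0.0],[0,0,21.9],0],
    [[-0.421,0.191,0.0],[0,0,21.9],0],
    [[-0.421,0.191,0.0],[0,0,21.9],0],
    [[-0.421,0.191,0.0],[0,0,21.9],0]
  ]
}}

```text
clock: 1.35
eef_pos: [0.4519, 0.0585, 0.4046]
tcp_rot: [-2.53, -1.861, 0.0]
wrist_force: [0.9, 0.7, -0.6]
width: 0.996
grasp_force: 0.0
```

```bash
python3 go.py .5723 -.1643 .40
```

```text
1.35 [0.4519 0.0585 0.4046] [-0.12  0.3   1.84  0.    1.    0.18] [ 0.9  0.7 -0.6] 0.996 0.0
(array([-176.8,  181.2,    4.5]), array([-0.02, -0.01,  0.27]))
```

Request:
{"op": "drive_tool", "data": {
  "commands": [
    [[-0.177,0.181,0.0],[0,0,0.3],0],
    [[-0.177,0.181,0.0],[0,0,0.3],0],
    [[-0.177,0.181,0.0],[0,0,0.3],0],
    [[-0.177,0.181,0.0],[0,0,0.3],0],
    [[-0.177,0.181,0.0],[0,0,0.3],0]
  ]
}}

```text
clock: 1.77
eef_pos: [0.551, -0.1248, 0.4043]
tcp_rot: [-2.534, -1.855, 0.001]
wrist_force: [-0.0, 1.0, 0.3]
width: 0.999
grasp_force: 0.0
```

```bash
python3 go.py .5723 -.1643 .30
```

```text
1.7667 [ 0.551  -0.1248  0.4043] [-0.42  0.45  1.59  0.    1.11 -0.11] [-0.   1.   0.3] 0.999 0.0
(array([-31.2,  32.4, 104.3]), array([-0.06, -0.02, -0.01]))
```

Request:
{"op": "drive_tool", "data": {
  "commands": [
    [[-0.031,0.032,0.05],[0,0,0],0],
    [[-0.031,0.032,0.06],[0,0,0],0],
    [[-0.031,0.032,0.08],[0,0,0],0],
    [[-0.031,0.032,0.08],[0,0,0],0],
    [[-0.031,0.032,0.08],[0,0,0],0]
  ]
}}

```text
clock: 2.18
eef_pos: [0.5711, -0.1619, 0.3233]
tcp_rot: [-2.532, -1.853, 0.003]
wrist_force: [-0.4, 0.3, 0.9]
width: 0.998
grasp_force: 0.0
```

```bash
python3 go.py .5723 -.1643 .273; python3 - <<'E'
from plant import vision
import cv2
cv2.imwrite("pics/s2.png",vision.grab_frame("side")["color"])
E
```

```text
2.1833 [ 0.5711 -0.1619  0.3233] [-0.46  0.59  1.59  0.    0.97 -0.16] [-0.4  0.3  0.9] 0.998 0.0
(array([-2. ,  2.1, 50.3]), array([-0.25, -0.05,  0.  ]))
```

View pics/s2.png

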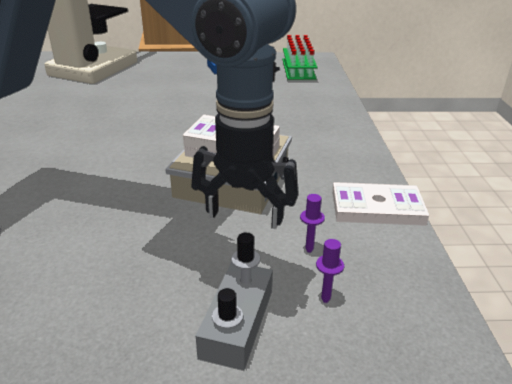

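The gripper is centred above the long pin's grip (246,247) with the fingers on either side. The purple pins are clear to the right. Descending.

Request:
{"op": "drive_tool", "data": {
  "commands": [
    [[-0.002,0.002,0.025],[-0.2,0,0],0],
    [[-0.002,0.002,0.05],[-0.2,0,0],0],
    [[-0.002,0.002,0.05],[-0.2,0,0],0],
    [[-0.002,0.002,0.05],[-0.2,0,0],0],
    [[-0.002,0.002,0.05],[-0.2,0,0],0]
  ]
}}

```text
clock: 2.65
eef_pos: [0.5737, -0.1642, 0.2768]
tcp_rot: [2.529, 1.854, 0.006]
wrist_force: [0.3, -0.6, 0.0]
width: 0.999
grasp_force: 0.0
```

```bash
python3 go.py .5723 -.1643 .273
```

```text
2.65 [ 0.5737 -0.1642  0.2768] [-0.47  0.66  1.61  0.    0.86 -0.16] [ 0.3 -0.6  0. ] 0.999 0.0
(array([-0.5, -1.3,  3.8]), array([0.38, 0.03, 0.08]))
```

Request:
{"op": "drive_tool", "data": {
  "commands": [
    [[0,-0.001,0.004],[0.2,0,0],0],
    [[0,-0.001,0.004],[0.2,0,0],0.4],
    [[0,-0.001,0.004],[0.2,0,0],1],
    [[0,-0.001,0.004],[0.2,0,0],1],
    [[0,-0.001,0.004],[0.2,0,0],1]
  ]
}}

```text
clock: 3.07
eef_pos: [0.5722, -0.1643, 0.2711]
tcp_rot: [2.534, 1.856, 0.0]
wrist_force: [-0.4, 0.9, -0.2]
width: 0.459
grasp_force: 0.0
```

Request:
{"op": "drive_tool", "data": {
  "commands": [
    [[0,0,0],[0,0,0],1],
    [[0,0,0],[0,0,0],1],
    [[0,0,0],[0,0,0],1],
    [[0,0,0],[0,0,0],1],
    [[0,0,0],[0,0,0],1]
  ]
}}

```text
clock: 3.48
eef_pos: [0.5722, -0.1643, 0.2711]
tcp_rot: [2.534, 1.856, 0.0]
wrist_force: [0.5, 0.5, 3.9]
width: 0.292
grasp_force: 58.7
```

Request:
{"op": "drive_tool", "data": {
  "commands": [
    [[0,0,-0.015],[0,0,0],1],
    [[0,0,-0.03],[0,0,0],1],
    [[0,0,-0.045],[0,0,0],1],
    [[0,0,-0.06],[0,0,0],1],
    [[0,0,-0.08],[0,0,0],1]
  ]
}}

```text
clock: 3.9
eef_pos: [0.5714, -0.1639, 0.3496]
tcp_rot: [-2.531, -1.854, 0.003]
wrist_force: [-0.2, 0.0, -1.9]
width: 0.289
grasp_force: 59.9
```

Request:
{"op": "drive_tool", "data": {
  "commands": [
    [[0,0,-0.03],[0,0,0],1],
    [[0,0,-0.06],[0,0,0],1],
    [[0,0,-0.085],[0,0,0],1],
    [[0,0,-0.085],[0,0,0],1],
    [[0,0,-0.085],[0,0,0],1]
  ]
}}

```text
clock: 4.32
eef_pos: [0.5721, -0.1642, 0.4364]
tcp_rot: [2.533, 1.855, 0.002]
wrist_force: [0.1, 0.1, -2.4]
width: 0.286
grasp_force: 60.1
```

```bash
python3 go.py .548 .216 .43 keep; python3 - <<'E'
from plant import vision
import cv2
cv2.imwrite("pics/s3.png",vision.grab_frame("side")["color"])
E
```

```text
4.3167 [ 0.5721 -0.1642  0.4364] [-0.47  0.45  1.47 -0.    1.21 -0.16] [ 0.1  0.1 -2.4] 0.286 60.1
(array([ 355.2, -137.6,    5.9]), array([ 0.13,  0.02, -0.  ]))
```

View pics/s3.png

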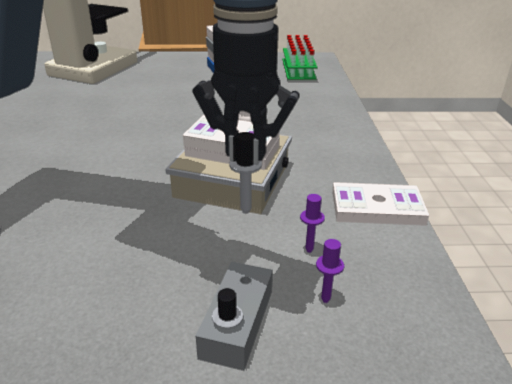

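The long pin is held upright with its tip at about (246,212). The short pin is still in its stand (227,303).

Request:
{"op": "drive_tool", "data": {
  "commands": [
    [[0.03,-0.011,0],[0,0,0],1],
    [[0.065,-0.025,0],[0,0,0],1],
    [[0.1,-0.039,0],[0,0,0],1],
    [[0.135,-0.052,0],[0,0,0],1],
    [[0.17,-0.066,0],[0,0,0],1]
  ]
}}

```text
clock: 4.78
eef_pos: [0.5595, 0.0193, 0.4328]
tcp_rot: [-2.532, -1.853, 0.006]
wrist_force: [0.3, -0.3, -2.0]
width: 0.289
grasp_force: 60.1
```

Request:
{"op": "drive_tool", "data": {
  "commands": [
    [[0.035,-0.013,0],[0,0,0],1],
    [[0.07,-0.027,0],[0,0,0],1],
    [[0.105,-0.041,0],[0,0,0],1],
    [[0.14,-0.054,0],[0,0,0],1],
    [[0.165,-0.064,0],[0,0,0],1]
  ]
}}

```text
clock: 5.2
eef_pos: [0.5479, 0.1972, 0.4327]
tcp_rot: [-2.53, -1.856, 0.007]
wrist_force: [-0.2, -0.6, -2.3]
width: 0.288
grasp_force: 60.1
```

```bash
python3 go.py .548 .216 .43 keep
```

```text
5.2 [0.5479 0.1972 0.4327] [0.15 0.44 1.51 0.   1.2  0.46] [-0.2 -0.6 -2.3] 0.288 60.1
(array([18. , -5.6,  2.7]), array([-0.32,  0.09,  0.  ]))
```

Request:
{"op": "drive_tool", "data": {
  "commands": [
    [[0.018,-0.006,0.01],[-0.2,0,0],1],
    [[0.018,-0.006,0.02],[-0.2,0,0],1],
    [[0.018,-0.006,0.03],[-0.2,0,0],1],
    [[0.018,-0.006,0.03],[-0.2,0,0],1],
    [[0.018,-0.006,0.03],[-0.2,0,0],1]
  ]
}}

```text
clock: 5.62
eef_pos: [0.5486, 0.2122, 0.4036]
tcp_rot: [2.535, 1.854, -0.004]
wrist_force: [-0.1, 0.2, -0.4]
width: 0.287
grasp_force: 60.1
```

```bash
python3 go.py .548 .216 .385 keep; python3 - <<'E'
from plant import vision
import cv2,numpy as np,pickle
f=vision.grab_frame("side");pickle.dump(f,open("side4.pkl","wb"));t=vision.grab_frame("top");pickle.dump(t,open("top4.pkl","wb"))
a=cv2.resize(f["color"][80:180,180:290],None,fx=5,fy=5,interpolation=0)
b=cv2.resize(t["color"][160:260,90:150],None,fx=4,fy=5,interpolation=0)
cv2.imwrite("pics/s4.png",np.hstack([a,b]))
E
```

```text
5.6167 [0.5486 0.2122 0.4036] [ 0.18  0.48  1.53 -0.    1.14  0.49] [-0.1  0.2 -0.4] 0.287 60.1
(array([ 3.4, -1.7, 18.6]), array([-0.03,  0.15,  0.  ]))
```

View pics/s4.png

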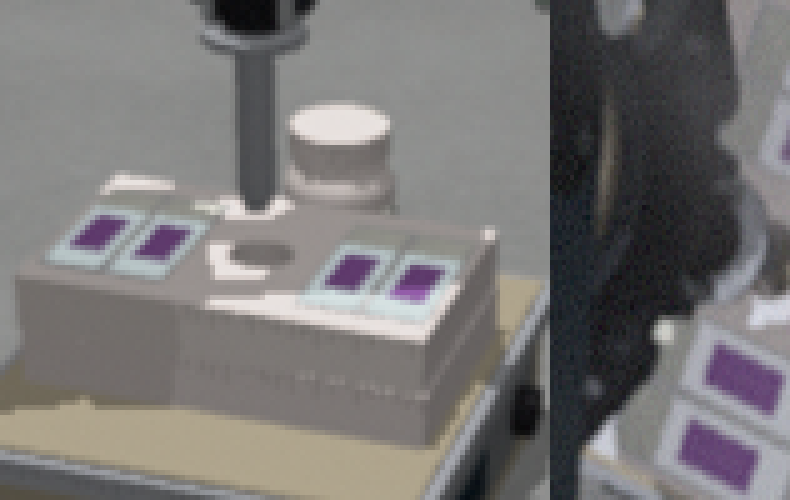

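The side view shows the tip just above and slightly left of the hole: tip at about (231.2,121.3), hole at about (232.2,130.8).

```bash
python3 - <<'E'
from h import *
f=pickle.load(open("side4.pkl","rb"))
print(plane(f,(231.2,121.3),.1476),plane(f,(232.3,130.8),.125),plane(f,(231.2,121.3),.145))
E
```

```text
[0.54800789 0.20843092 0.1476    ] [0.55000514 0.20964152 0.125     ] [0.54792033 0.21411336 0.145     ]
```

Request:
{"op": "drive_tool", "data": {
  "commands": [
    [[0.003,0,0.0],[0,0.1,0],1],
    [[0.003,0,0.006],[0,0.1,0],1],
    [[0.003,0,0.013],[0,0.1,0],1],
    [[0.003,0,0.02],[0,0.1,0],1],
    [[0.003,0,0.027],[0,0.1,0],1]
  ]
}}

```text
clock: 6.13
eef_pos: [0.5497, 0.2161, 0.3779]
tcp_rot: [2.533, 1.855, 0.005]
wrist_force: [-0.2, -0.1, -1.0]
width: 0.29
grasp_force: 60.1
```

```bash
python3 go.py .5495 .215 .36 keep;python3 - <<'E'
from plant import vision
import cv2,numpy as np,pickle
f=vision.grab_frame("side")
a=cv2.resize(f["color"][80:180,180:290],None,fx=5,fy=5,interpolation=0)
cv2.imwrite("pics/s5.png",a)
E
```

```text
6.1333 [0.5497 0.2161 0.3779] [ 0.19  0.51  1.55 -0.    1.08  0.49] [-0.2 -0.1 -1. ] 0.29 60.1
(array([-1.1,  0. , 17.9]), array([ 0.18, -0.08,  0.  ]))
```

View pics/s5.png

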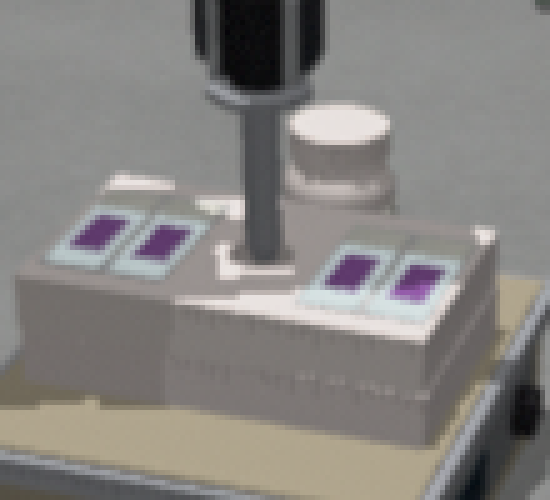

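The tip has entered the hole at about (232.6,132), centred, with no force. Continuing down.

Request:
{"op": "drive_tool", "data": {
  "commands": [
    [[0,0,0.006],[0,0,0],1],
    [[0,0,0.012],[0,0,0],1],
    [[0,0,0.018],[0,0,0],1],
    [[0,0,0.024],[0,0,0],1],
    [[0,0,0.028],[0,0,0],1]
  ]
}}

```text
clock: 6.6
eef_pos: [0.5499, 0.2162, 0.3497]
tcp_rot: [2.533, 1.856, 0.004]
wrist_force: [-0.4, 0.3, -0.7]
width: 0.293
grasp_force: 60.1
```

```bash
python3 go.py .5495 .2155 .307 keep
```

```text
6.6 [0.5499 0.2162 0.3497] [ 0.19  0.55  1.58 -0.    1.01  0.49] [-0.4  0.3 -0.7] 0.293 60.1
(array([-0.9, -0.2, 42.7]), array([ 0.15, -0.07,  0.  ]))
```

Tip at about 0.094, which is passing into the lower tray, and the force is still nil.

Request:
{"op": "drive_tool", "data": {
  "commands": [
    [[0,0,0.005],[0,0,0],1],
    [[0,0,0.01],[0,0,0],1],
    [[0,0,0.014],[0,0,0],1],
    [[0,0,0.018],[0,0,0],1],
    [[0,0,0.022],[0,0,0],1]
  ]
}}

```text
clock: 7.02
eef_pos: [0.5501, 0.2163, 0.3284]
tcp_rot: [2.533, 1.855, 0.006]
wrist_force: [0.1, 1.0, -1.2]
width: 0.287
grasp_force: 60.1
```

```bash
python3 go.py .5495 .2155 .307 keep
```

```text
7.0167 [0.5501 0.2163 0.3284] [ 0.19  0.58  1.59 -0.    0.97  0.49] [ 0.1  1.  -1.2] 0.287 60.1
(array([-1. , -0.4, 21.4]), array([ 0.21, -0.1 ,  0.  ]))
```

Request:
{"op": "drive_tool", "data": {
  "commands": [
    [[0,0,0.003],[0,0,0],1],
    [[0,0,0.006],[0,0,0],1],
    [[0,0,0.009],[0,0,0],1],
    [[0,0,0.012],[0,0,0],1],
    [[0,0,0.015],[0,0,0],1]
  ]
}}

```text
clock: 7.43
eef_pos: [0.5502, 0.2163, 0.3135]
tcp_rot: [2.533, 1.855, 0.006]
wrist_force: [-0.4, 0.4, -0.8]
width: 0.292
grasp_force: 60.1
```

Request:
{"op": "drive_tool", "data": {
  "commands": [
    [[0,0,0.001],[0,0,0],1],
    [[0,0,0.002],[0,0,0],1],
    [[0,0,0.003],[0,0,0],1],
    [[0,0,0.004],[0,0,0],1],
    [[0,0,0.004],[0,0,0],1]
  ]
}}

```text
clock: 7.85
eef_pos: [0.5501, 0.2163, 0.3096]
tcp_rot: [2.533, 1.855, 0.005]
wrist_force: [0.7, -0.7, -1.5]
width: 0.291
grasp_force: 60.1
```

Creeping down until contact shows in the force.

Request:
{"op": "drive_tool", "data": {
  "commands": [
    [[0,0,0.001],[0,0,0],1],
    [[0,0,0.002],[0,0,0],1],
    [[0,0,0.003],[0,0,0],1],
    [[0,0,0.003],[0,0,0],1],
    [[0,0,0.003],[0,0,0],1]
  ]
}}

```text
clock: 8.27
eef_pos: [0.5502, 0.2163, 0.3066]
tcp_rot: [2.533, 1.855, 0.005]
wrist_force: [-0.1, -0.0, -0.1]
width: 0.286
grasp_force: 60.1
```

Request:
{"op": "drive_tool", "data": {
  "commands": [
    [[0,0,0.001],[0,0,0],1],
    [[0,0,0.001],[0,0,0],1],
    [[0,0,0.002],[0,0,0],1],
    [[0,0,0.002],[0,0,0],1],
    [[0,0,0.002],[0,0,0],1]
  ]
}}

```text
clock: 8.68
eef_pos: [0.5502, 0.2163, 0.3062]
tcp_rot: [2.533, 1.855, 0.007]
wrist_force: [-1.3, -1.4, 8.6]
width: 0.289
grasp_force: 61.3
```

The collar touched at 0.306, exactly where a seated pin should be. Releasing and withdrawing.

Request:
{"op": "drive_tool", "data": {
  "commands": [
    [[0,0,-0.001],[0,0,0],1],
    [[0,0,-0.001],[0,0,0],0.5],
    [[0,0,-0.001],[0,0,0],0.3],
    [[0,0,-0.001],[0,0,0],0],
    [[0,0,-0.001],[0,0,0],0]
  ]
}}

```text
clock: 9.1
eef_pos: [0.5502, 0.2163, 0.3055]
tcp_rot: [2.533, 1.855, 0.005]
wrist_force: [0.6, 1.1, -0.1]
width: 0.841
grasp_force: 0.0
```

Request:
{"op": "drive_tool", "data": {
  "commands": [
    [[0,0,0],[0,0,0],0],
    [[0,0,0],[0,0,0],0],
    [[0,0,0],[0,0,0],0],
    [[0,0,-0.005],[0,0,0],0],
    [[0,0,-0.02],[0,0,0],0]
  ]
}}

```text
clock: 9.52
eef_pos: [0.5493, 0.2161, 0.3241]
tcp_rot: [-2.534, -1.856, 0.002]
wrist_force: [0.4, 0.4, 0.6]
width: 1.0
grasp_force: 0.0
```

Request:
{"op": "drive_tool", "data": {
  "commands": [
    [[0,0,-0.025],[0,0,0],0],
    [[0,0,-0.05],[0,0,0],0],
    [[0,0,-0.09],[0,0,0],0],
    [[0,0,-0.11],[0,0,0],0],
    [[0,0,-0.11],[0,0,0],0]
  ]
}}

```text
clock: 9.93
eef_pos: [0.5509, 0.2166, 0.442]
tcp_rot: [2.529, 1.852, 0.023]
wrist_force: [1.3, -0.2, 0.9]
width: 1.001
grasp_force: 0.0
```

```bash
python3 - <<'E'
from plant import vision,robot
import cv2
cv2.imwrite("pics/s6.png",vision.grab_frame("side")["color"]); print(robot.read_state()["wrist_force"])
E
```

```text
[-0.30605933  0.32518306 -0.68399261]
```

View pics/s6.png

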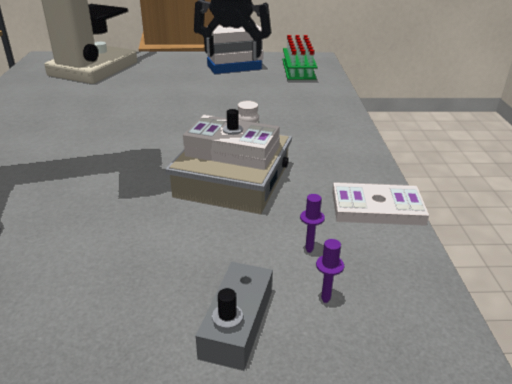

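The pin is upright with its collar on the tray at (232,128), the trays are still stacked, and the short pin is in its stand. The gripper is clear of everything.

```bash
python3 -c "
from plant import robot
print(robot.sign_off())"
```

```text
the job is handed in; nothing more can be done
None
```

The long pin is through both trays into the shaker with its collar on the top tray and released, the short pin is still in its stand and the trays are still stacked; I handed the job in at about 10 s on the robot's clock, and the sign-off returned no verdict.

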